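Unclip the cover of the intake filter box

ROBOT

A 7-joint arm with a two-finger parallel gripper is mounted at the origin on a cart in front of the work surface, level with it; the furniture and walls round the work are solid. World frame = base frame: x ahead of the robot, y to its left, z up, the work surface at z = 0. Lengths are in m, angles in rad, forces in N, time in s.
With the tool pointing down it reaches from about 0.4 to 0.875 m from the base axis. Payload 19.3 kg.
Tool frame: the origin (TCP) lies on the mounting face of the last link; the fingertips stand 173 mm ahead of it and the grasp point (between the pads) lies 155 mm ahead of it (bot.grip_point_offset is the distance from the TCP to the grasp point, in m); z points along the fingers, y is the line along which they close (so a half turn about z gives the same grasp; the last joint's range is limited). The gripper opens to 85 mm and grips with 20 to 120 N. Pads are 22 mm wide; open, the fingers measure 114 mm over their backs; the gripper's body (76 mm by 85 mm) begins 54 mm behind the grasp point. The pads swing forward as they close: fully open they stand 13 mm farther back than shut.
Start: joints at [1.23, 0.521, -0.036, 1.599, 0.021, 1.021, -0.113], TCP at [0.167, -0.602, 0.405] pointing down, gripper open.
Joint ranges: [-2.91, 2.91], [-0.3, 2.13], [-1.5, 1.42], [0.17, 2.43], [-1.26, 4.41], [0.16, 1.93], [-2.52, 2.52]. Speed limits (rad/s): [1.89, 1.89, 2.39, 2.39, 3.01, 3.01, 3.01].

INTERFACE

Orientations are given as [roll, pitch, yaw] about the fixed x, y, z axes, in that order (R = Rz(yaw) Ry(pitch) Rx(roll)).
In Python, from workcell import bot gives the robot as it stands.
- The arm moves only by the tool arm_command, never from a script. Its argument "deltas" is a list of rows, each a list of 3 entries, a list of its own where there are three numbers: the shift along the tool's x, y, z in cm, then the turn, a rotation vector about the tool's x, y, z in rad, then the finger opening in cm, from 0 to 8.54. In form: [[[tx, ty, tz], [rx, ry, rz], claw], ...]. A call has 1 to 20 rows; each row shifts and turns the commanded pose from where the row before left it, along the tool's axes as they then stand; what a row does not reach is not made up. A row lasts 1/10 s, in which the tool goes at most 50 mm and 8.59 degrees, less where a joint would pass 70% of its speed; a pose out of reach is approached as far as the arm can. A call with a gripper value outside its range is refused whole. The fingers move at their own pace and stop on an object; "newtons" is the grip in N (left out, the last holds). Time passes only in rows, so rows that do not move let the fingers close. It gives the time, the measured TCP pose, the force, the opening and the grip force at its end, in the units of the state.
- bot.observe(): the state, without advancing time (a new reading comes with each control period).
- bot.grab_frame(name): name is "scene" or "top"; returns a dict with "frame" (400x640x3 uint8, red, green, blue), "K" (3x3 intrinsics, pixels), "rvec" (rotation vector, rad) and "tvec" (3), from world to camera coordinates, as OpenCV has them. Camera axes: x right, y down, z forward; pixel columns grow to the right and rows downward; lengths in m; the calibration is good to about 2 mm. A picture is of the moment at which its call begins. There is no depth.
- bot.job_done(): hands the job in; it is judged then, once.
Trained networks look in a picture, given as the dict that the camera call returned (one of the last four; its "shot" number tells which), for a name from the list of things; names that differ only in an ending like _2 or _b are one class to them, and where a whole thing is asked for, a point or a joint stands for the part that bears it (a point fixed in the world has none). Each returns a list of dicts, best first, with "p" (0 to 1); they miss things now and then, are a little off and sometimes report something else, mostly with a low value. They report only what shows in the picture. A call takes as long as a camera call.
- bot.find_in(name, picture): "rect" ([left, top, width, height] in pixels, round what is visible of it).
- bot.mark_of(name, picture): "at" ([column, row] in pixels: a listed point, or the origin of a listed thing).
The state is a dict: "clock": time; "qpos": joint angles; "qd": joint speeds; "joint_efforts": joint torques, N m; "position": TCP position; "tool_rot": TCP orientation; "force": force on the tool from outside, world axes, zero at the start; "moment": the same for the moment, N m; "grip_width": finger opening in m; "finger_force": force on a finger pad.
Only numpy, scipy, OpenCV 4.12 (cv2) and the standard library are available. Lean on these libraries where they do the work, as an engineer would, in place of code of your own. Each camera call takes 0.05 s, during which the arm holds its last target. There are 200 camera calls.

TASK

The filter in the intake filter box is due for a check: take the cover off. Press the snap tab at its front inward, gently so as not to overbend it, until the front edge springs up; then take the cover by its handle, draw it towards the tab side so that the two lugs at the rear slip out of their slots without being forced, and lay it down, handle up, on the bare bench clear of the box. Do not drop it, and leave the tools and the tin round about where they are.

Things in the scene. Friction and masses are not known exactly. Their poses are not given: they have to be found in the camera images.
- filter_box: Green filter box screwed to the bench, 136 mm long (x), 112 wide (150 over its screw flanges), rim 80 above the bench. Origin: centre of its underside; x to its rear, z up; the front (-x, the tab side) faces roughly to the robot. A hose stub stands 27 mm out of the right (-y) wall. A sprung filter inside pushes the cover's front up with about 10 N, 15 mm once the tab is free, and keeps it up. The bench is bare for 0.2 m left of it.
- keeper (a point): Point midway between the tops of the box's two keeper hooks, dark steel, in front of the box's front wall: each 15 mm wide (y), 5 thick (x), 22 mm apart, 52 over both, tops 82 mm above the bench. The tab's leg passes between them, its barb catches under both from behind. Axes of the box.
- hood (a point): Middle of the top of the hood along the box's rear edge, 93 mm above the bench, 112 mm wide (y), 16 mm deep (x). Under it two slots 8 mm high, open to the front, hold the cover's lugs. Axes of the box.
- cover: Grey loose cover, 0.2 to 0.4 kg: plate 130 (x) by 110 (y) by 6 mm on the box's rim. Origin: centre of the plate's underside; x to the rear, z up, as the box's when closed. Two lugs 11 mm long sit in the hood's slots: it must come 14 to 18 mm forward (-x) before it can rise. Underneath, ribs reach 12 mm down, the tab in front 23 mm: on the bench it lies tilted about 0.1 rad, origin 10 to 20 mm up.
- cover_handle (a point): Middle of the bar of the cover's black strap handle: bar 67 mm long along the cover's x (front to rear), 12 wide (y), 11 high (z), its middle 34.5 mm over the plate's underside, 23 mm of free space between bar and plate. Axes of the cover. Take it from above, one finger on its left and one on its right.
- cover_front (a point): Middle of the front lower edge of the cover's plate, 65 mm in front of its origin; at rim height (80 mm) when closed, about 15 mm higher when the tab is released, the cover then tilting 0.1 rad about its lugs, its barb standing clear above the keeper.
- tab_edge (a point): Axis of the rolled upper edge (6 mm thick, 26 long along y) of the snap tab's thumb blade as on a new cover: fixed to the plate, 82.5 mm in front of its origin, 27.5 over its underside. On this cover the blade is bent by use: its edge stands up to 9 mm farther out or in than this point and must be found by touch. Axes of the cover. Press it from in front towards +x.
- clip: Springy leg and blade of the snap tab, part of the cover; origin at its flexing foot, 48 mm below the blade's edge. Pressing the edge inward (+x) takes 3 N at first, 8 to 12 N after 7 mm: there the barb comes free and the front springs up (if finger friction holds it, raise the fingers while pressing). A solid stop follows 4 to 6 mm on; 13 N is always enough, over 20 N overbends it. Press its top 10 mm, clear above the keeper.
- adjustable: Bright adjustable spanner, 235x58x15 mm, lying right of the box; bystander. Origin under its middle.
- driver_flat: Screwdriver with orange handle, 222x31x29 mm, lying right of the box; bystander. Origin under its middle.
- grease_pot: Yellow round grease tin, 80 mm across, 66 mm high, behind right of the box; bystander. Origin under its middle.

How it is judged:
By the outcome, as a careful person would: the job done as asked, in the order asked, and still so for the second after the job is handed in, with the robot touching nothing.
It also fails if it takes over 66 s, if anything falls off the work surface, if the arm or the gripper's body presses on something with over 40 N, if the wrist force passes 120 N, or if a joint passes its speed limit or range.

## Working session

There is one attempt and no reset: what is moved stays moved. The work goes in short steps, Python scripts to look and compute and a tool call to move; the robot and the scene stay as the last step left them, time stands still between calls to the robot, and variables do not carry over. Pictures are saved under pics/ and viewed, at most 10 in all, crops included, and the job is handed in when it is done.

Besides the shell and the picture viewer there is one more tool, called after "Request:" by a JSON object that holds its "method" and its "body", one argument or row to a line. arm_command: Moves the arm, as the interface text tells. Its arguments: {"type":"object","properties":{"deltas":{"type":"array","items":{"type":"array"}},"newtons":{"type":"number"}},"required":["deltas"]}

```bash
mkdir -p pics; ls
cat > h.py <<'E'
import numpy as np, cv2
from scipy.spatial.transform import Rotation as R
from workcell import bot
def ray(f,px):
    Rm=cv2.Rodrigues(np.array(f["rvec"],float))[0]; t=np.array(f["tvec"],float).ravel()
    d=Rm.T@np.linalg.inv(np.array(f["K"]))@np.array([px[0],px[1],1.0]); c=-Rm.T@t
    return c,d/np.linalg.norm(d)
def at_z(f,px,z):
    c,d=ray(f,px); return c+d*(z-c[2])/d[2]
def tri(l):
    A=np.zeros((3,3));b=np.zeros(3);
    for f,px in l:
        c,d=ray(f,px);P=np.eye(3)-np.outer(d,d);A+=P;b+=P@c
    return np.linalg.solve(A,b)
def proj(f,p): return cv2.projectPoints(np.array(p,float).reshape(-1,3),np.array(f["rvec"],float),np.array(f["tvec"],float),np.array(f["K"],float),None)[0].reshape(-1,2)
def save(f,n): cv2.imwrite("pics/"+n,f["frame"][:,:,::-1])
E
python3 - <<'E'
from h import *
np.set_printoptions(precision=4,suppress=True)
s=bot.grab_frame("scene");t=bot.grab_frame("top")
cv2.imwrite("pics/a.png",cv2.resize(np.vstack([s["frame"],t["frame"]])[:,:,::-1],None,fx=.75,fy=.75))
for n in ["filter_box","keeper","hood","cover","cover_handle","cover_front","tab_edge","adjustable","driver_flat","grease_pot"]:
    a=bot.mark_of(n,s)[:1];b=bot.mark_of(n,t)[:1]
    print(n,[(np.round(q["at"],1),round(q["p"],2)) for q in a+b], tri([(s,a[0]["at"]),(t,b[0]["at"])]) if a and b else "")
    h={"filter_box":0,"keeper":.082,"hood":.093,"cover":.08,"cover_handle":.1145,"cover_front":.08,"tab_edge":.1075}.get(n,0)
    for f,q in ((s,a),(t,b)):
        if q: print("   at z",at_z(f,q[0]["at"],h))
print(ray(s,(320,200)),ray(t,(320,200)))
print(bot.observe())
E
```

```text
pics
filter_box [(array([294.4, 258.2]), 0.97)] 
   at z [0.5256 0.0489 0.    ]
keeper [(array([318.5, 250.4]), 0.61), (array([275.2, 238.8]), 0.76)] [0.4432 0.0499 0.0868]
   at z [0.4497 0.0487 0.082 ]
   at z [0.4399 0.0481 0.082 ]
hood [(array([266.3, 216.9]), 0.77), (array([273.9, 176.9]), 0.95)] [0.596  0.0562 0.1007]
   at z [0.6045 0.052  0.093 ]
   at z [0.5955 0.0556 0.093 ]
cover [(array([293.7, 235.8]), 0.69), (array([276.3, 204.3]), 0.91)] [0.5261 0.0476 0.0771]
   at z [0.5221 0.0485 0.08  ]
   at z [0.5275 0.0485 0.08  ]
cover_handle [(array([291.6, 226.8]), 0.92), (array([274.3, 204.6]), 0.85)] [0.5236 0.0506 0.1094]
   at z [0.5204 0.0544 0.1145]
   at z [0.5227 0.0497 0.1145]
cover_front [(array([315.8, 253.3]), 0.87), (array([273.6, 234.1]), 0.86)] [0.4525 0.0537 0.0748]
   at z [0.4502 0.0574 0.08  ]
   at z [0.4517 0.0527 0.08  ]
tab_edge [(array([320.9, 243.2]), 0.94), (array([271.3, 239.4]), 0.57)] [0.4373 0.0541 0.1179]
   at z [0.444  0.0472 0.1075]
   at z [0.437  0.0549 0.1075]
adjustable [(array([392.8, 190.8]), 0.66), (array([414.7, 232.1]), 0.88)] [ 0.46
[... 382 characters left out ...]
 0.    ]
   at z [ 0.6482 -0.1299  0.    ]
(array([0.1167, 0.4486, 0.6765]), array([ 0.4788, -0.5852, -0.6544])) (array([ 0.3813, -0.0899,  1.3557]), array([ 0.1241,  0.0217, -0.992 ]))
{'clock': 1.1, 'qpos': array([ 1.2298,  0.5214, -0.0363,  1.5995,  0.0213,  1.0211, -0.1127]), 'qd': array([-0.001 ,  0.    ,  0.0007,  0.0016,  0.0016,  0.0006, -0.0003]), 'joint_efforts': array([  0.0015, -92.6842,   1.9789, -37.0261,   0.0181,   0.0017,
        -0.    ]), 'position': array([ 0.1672, -0.6022,  0.4047]), 'tool_rot': array([3.1416, 0.    , 0.2708]), 'force': array([-0.1243, -0.8187, -0.0939]), 'moment': array([-0.0612, -0.0057,  0.0181]), 'finger_force': 0.0, 'grip_width': 0.0850603723099618}
```

Run:
```python
from h import *
s=bot.grab_frame("scene");t=bot.grab_frame("top")
a=cv2.resize(s["frame"][170:320,200:420],None,fx=3.6,fy=3.6,interpolation=2)[:300*9//5,:800]
b=cv2.resize(t["frame"][150:275,210:370],None,fx=5,fy=5,interpolation=2)[:600]
cv2.imwrite("pics/b.png",a[:,:,::-1][:600]);cv2.imwrite("pics/c.png",b[:,:,::-1])
```

```text
(no output)
```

View pics/a.png

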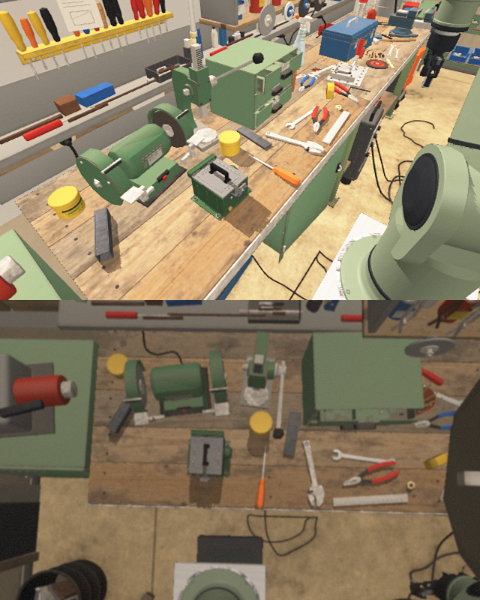

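View pics/b.png

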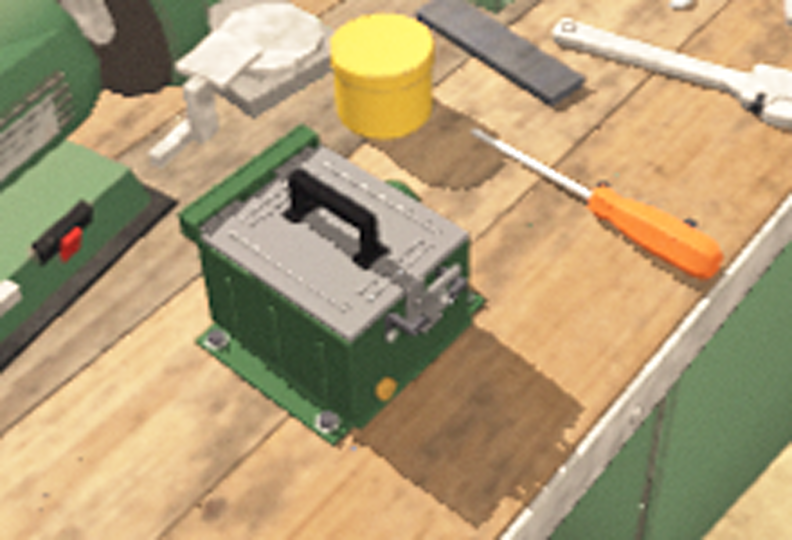

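View pics/c.png

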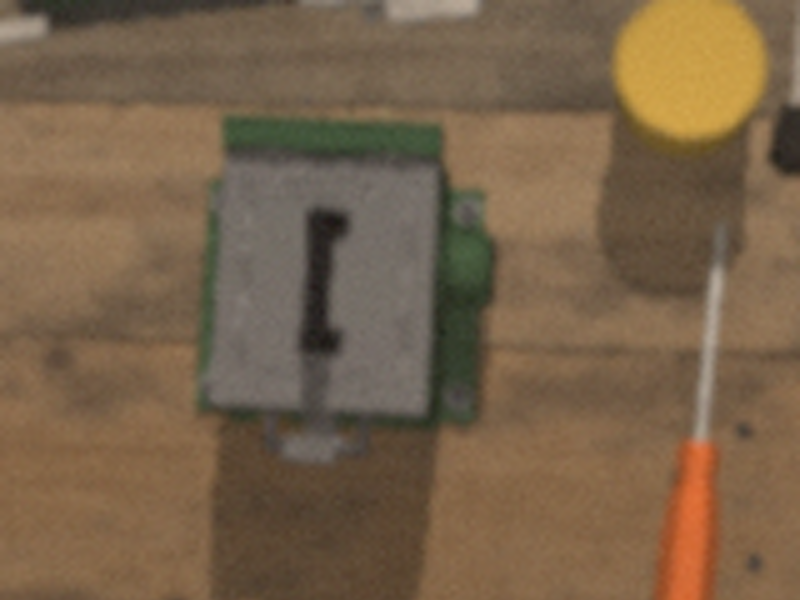

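Picture c (top): hood edge (254.9,174.3)–(298.4,176.3), cover plate corners in full-frame pixels about (254.4,182), (298,183), (251.6,231), (296,233.5), handle bar (276,193)–(273.6,219), tab edge around (272,240). The box is yawed slightly.

Run:
```python
from h import *
np.set_printoptions(precision=4,suppress=True)
t=bot.grab_frame("top");s=bot.grab_frame("scene")
pt=lambda x,y,z:at_z(t,(210+x/5,150+y/5),z)
for n,a,b,z in [("handle",(328,212),(318,352),.12),("left",(222,160),(206,405),.086),("right",(440,165),(432,415),.086),("front",(206,405),(432,415),.086),("hood",(225,117),(442,127),.093),("tab",(283,455),(337,460),.1075)]:
    p,q=pt(*a,z),pt(*b,z); print(n,p,q,np.arctan2(*(p-q)[[1,0]]))
# joint fit of box pose from network marks on several frames
M={"hood":(.0755,0,.093),"cover":(0.0,0,.08),"cover_handle":(0,0,.1145),"cover_front":(-.065,0,.08),"tab_edge":(-.0825,0,.1075)}
from scipy.optimize import least_squares
obs=[]
for f in (t,s):
  for n in list(M)+["keeper"]:
    a=bot.mark_of(n,f)[:1]
    if a: obs.append((f,n,np.array(a[0]["at"])))
def res(v):
    r=[]
    for f,n,a in obs:
        if n not in M: continue
        p=np.array(M[n]);c,s_=np.cos(v[2]),np.sin(v[2])
        w=[v[0]+c*p[0]-s_*p[1],v[1]+s_*p[0]+c*p[1],p[2]]
        r+=list(proj(f,w)[0]-a)
    return np.array(r)
o=least_squares(res,[.525,.05,0],loss="soft_l1");print(o.x);print(res(o.x).reshape(-1,2))
```

```text
handle [0.5524 0.0469 0.12  ] [0.4831 0.0495 0.12  ] -0.03624785480456563
left [0.5826 0.1056 0.086 ] [0.4579 0.1087 0.086 ] -0.025209773123134535
right [ 0.5824 -0.0054  0.086 ] [ 0.4555 -0.0051  0.086 ] -0.0022422185159843475
front [0.4579 0.1087 0.086 ] [ 0.4555 -0.0051  0.086 ] 1.549903446175109
hood [0.6035 0.1039 0.093 ] [ 0.6007 -0.0063  0.093 ] 1.5452102074391838
tab [0.4328 0.0663 0.1075] [0.431  0.0396 0.1075] 1.502514814561356
[ 0.5209  0.0516 -0.0349]
[[ 0.1171  1.1219]
 [ 0.0923 -1.0736]
 [-2.7018  0.0727]
 [ 0.5017 -1.8968]
 [ 1.7729 -2.0898]
 [ 1.5487  0.7865]
 [ 1.4701  2.431 ]
 [ 0.4736  1.2865]
 [-1.7587 -4.137 ]
 [-0.2363  1.1629]]
```

Request:
{"method": "arm_command", "body": {
  "deltas": [
    [[0,0,0],[0,0,0.1],0],
    [[0,0,0],[0,0,0.1],0],
    [[0,0,0],[0,0,0.096],0],
    [[2.7,-3.2,0],[0,0,0],0],
    [[2.7,-3.2,0],[0,0,0],0],
    [[2.7,-3.2,0],[0,0,0],0],
    [[2.7,-3.2,0],[0,0,0],0],
    [[2.7,-3.2,0],[0,0,0],0],
    [[1.7,-4.25,0],[0,0,0],0],
    [[1.7,-4.25,0],[0,0,0],0],
    [[1.7,-4.25,0],[0,0,0],0],
    [[1.7,-4.25,0],[0,0,0],0],
    [[1.7,-4.25,0],[0,0,0],0],
    [[0,-4.6,0],[0,0,0],0],
    [[0,-4.6,0],[0,0,0],0],
    [[0,-4.6,0],[0,0,0],0],
    [[0,-4.6,0],[0,0,0],0],
    [[0,-4.6,0],[0,0,0],0],
    [[0,-4.6,0],[0,0,0],0],
    [[0,0,0],[0,0,0],0]
  ]
}}

```text
clock: 3.9
position: [0.4034, 0.0454, 0.4051]
tool_rot: [-3.14, -0.001, -0.018]
force: [0.3, -0.8, -1.1]
grip_width: 0.0
finger_force: 0.0
```

Request:
{"method": "arm_command", "body": {
  "deltas": [
    [[-0.2,-0.7,2.5],[0,0,0.007],0],
    [[0,0,3.5],[0,0,0],0],
    [[0,0,3.5],[0,0,0],0],
    [[0,0,2.5],[0,0,0],0],
    [[0,0,1.3],[0,0,0],0],
    [[0,0,0],[0,0,0],0]
  ]
}}

```text
clock: 4.5
position: [0.4013, 0.0474, 0.2704]
tool_rot: [3.141, 0.003, -0.032]
force: [-0.5, 0.5, 0.6]
grip_width: -0.0
finger_force: 0.0
```

Run:
```python
from h import *
np.set_printoptions(precision=4,suppress=True)
s=bot.grab_frame("scene");o=bot.observe();print(o["position"],o["force"],o["tool_rot"])
print(proj(s,[.414,.052,.099]),proj(s,[.438,.052,.1075]))
cv2.imwrite("pics/d.png",cv2.resize(s["frame"][170:300,240:400],None,fx=4.6,fy=4.6,interpolation=2)[:,:,::-1])
```

```text
[0.4016 0.0475 0.2715] [ 0.1474 -0.1304  0.3214] [ 3.1413  0.0013 -0.0321]
[[330.7389 254.0066]] [[321.6989 245.8649]]
```

View pics/d.png

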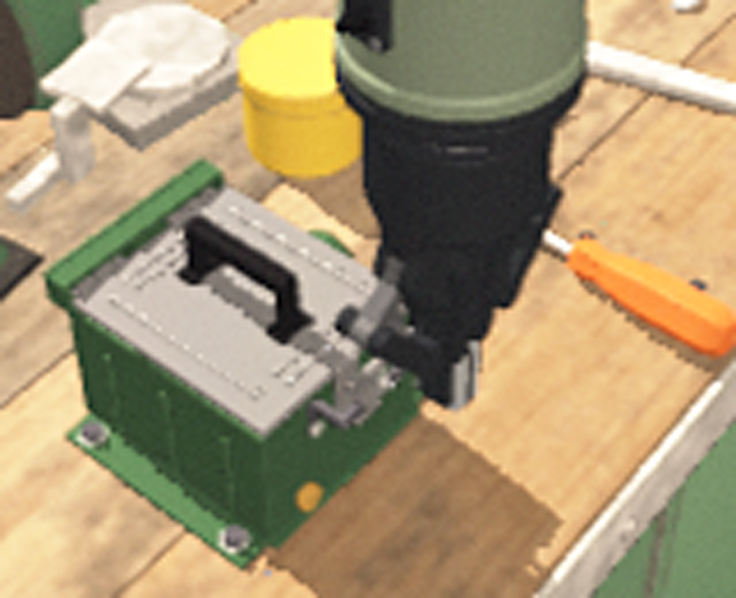

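Request:
{"method": "arm_command", "body": {
  "deltas": [
    [[0.3,-0.25,0],[0,0,0],0],
    [[0.3,-0.25,0],[0,0,0],0],
    [[0.2,0,0],[0,0,0],0],
    [[0.1,0,0],[0,0,0],0],
    [[0.1,0,0],[0,0,0],0],
    [[0.1,0,0],[0,0,0],0],
    [[0.1,0,0],[0,0,0],0]
  ]
}}

```text
clock: 5.25
position: [0.4138, 0.0521, 0.2717]
tool_rot: [3.142, 0.0, -0.032]
force: [0.3, 0.2, 0.8]
grip_width: 0.0001
finger_force: 0.0
```

Request:
{"method": "arm_command", "body": {
  "deltas": [
    [[0.1,0,0],[0,0,0],0],
    [[0.1,0,0],[0,0,0],0],
    [[0.1,0,0],[0,0,0],0]
  ]
}}

```text
clock: 5.55
position: [0.4169, 0.0521, 0.2717]
tool_rot: [-3.142, 0.0, -0.032]
force: [-0.2, -0.3, 0.5]
grip_width: 0.0003
finger_force: 0.0
```

Request:
{"method": "arm_command", "body": {
  "deltas": [
    [[0.1,0,0],[0,0,0],0],
    [[0.1,0,0],[0,0,0],0],
    [[0.1,0,0],[0,0,0],0]
  ]
}}

```text
clock: 5.85
position: [0.4196, 0.0519, 0.2716]
tool_rot: [3.141, 0.001, -0.032]
force: [-4.7, 1.2, 2.4]
grip_width: -0.0003
finger_force: 2.4
```

Request:
{"method": "arm_command", "body": {
  "deltas": [
    [[0.1,0,0],[0,0,0],0],
    [[0.1,0,0],[0,0,0],0],
    [[0.1,0,0],[0,0,0],0]
  ]
}}

```text
clock: 6.15
position: [0.4223, 0.0519, 0.2716]
tool_rot: [3.141, 0.001, -0.032]
force: [-6.6, 1.2, 5.0]
grip_width: -0.0
finger_force: 3.6
```

Request:
{"method": "arm_command", "body": {
  "deltas": [
    [[0.1,0,0],[0,0,0],0],
    [[0.1,0,0],[0,0,0],0]
  ]
}}

```text
clock: 6.35
position: [0.4242, 0.0518, 0.2716]
tool_rot: [3.141, 0.002, -0.032]
force: [-8.9, 0.4, 5.3]
grip_width: -0.0001
finger_force: 4.0
```

Request:
{"method": "arm_command", "body": {
  "deltas": [
    [[0.1,0,0],[0,0,0],0],
    [[0.1,0,0],[0,0,0],0]
  ]
}}

```text
clock: 6.55
position: [0.4261, 0.0517, 0.2716]
tool_rot: [3.141, 0.002, -0.032]
force: [-8.7, 0.5, 6.8]
grip_width: 0.0
finger_force: 4.6
```

Request:
{"method": "arm_command", "body": {
  "deltas": [
    [[0.05,0,-0.2],[0,0,0],0],
    [[0.05,0,-0.2],[0,0,0],0]
  ]
}}

```text
clock: 6.75
position: [0.427, 0.0517, 0.2755]
tool_rot: [3.141, 0.002, -0.032]
force: [-7.3, 0.7, 3.1]
grip_width: 0.0002
finger_force: 3.8
```

Request:
{"method": "arm_command", "body": {
  "deltas": [
    [[0.1,0,-0.1],[0,0,0],0],
    [[0.1,0,-0.1],[0,0,0],0]
  ]
}}

```text
clock: 6.95
position: [0.4289, 0.0516, 0.2775]
tool_rot: [3.141, 0.003, -0.032]
force: [-10.0, 0.3, 4.3]
grip_width: 0.0
finger_force: 5.1
```

Run:
```python
from h import *
np.set_printoptions(precision=4,suppress=True)
s=bot.grab_frame("scene");t=bot.grab_frame("top");o=bot.observe();print(o["position"],o["force"])
for f in (s,t):
  for n in ("cover_front","cover_handle","tab_edge"): print(n,[(np.round(q["at"],1),round(q["p"],2)) for q in bot.mark_of(n,f)[:1]])
cv2.imwrite("pics/e.png",cv2.resize(s["frame"][190:290,250:360],None,fx=6,fy=6,interpolation=2)[:,:,::-1])
```

```text
[0.429  0.0516 0.2775] [-10.3005   1.1591   5.7358]
cover_front [(array([313.9, 254. ]), 0.63)]
cover_handle [(array([289.8, 228.2]), 0.86)]
tab_edge [(array([320. , 244.7]), 0.66)]
cover_front [(array([273.9, 232.1]), 0.62)]
cover_handle [(array([273.8, 205.2]), 0.72)]
tab_edge []
```

View pics/e.png

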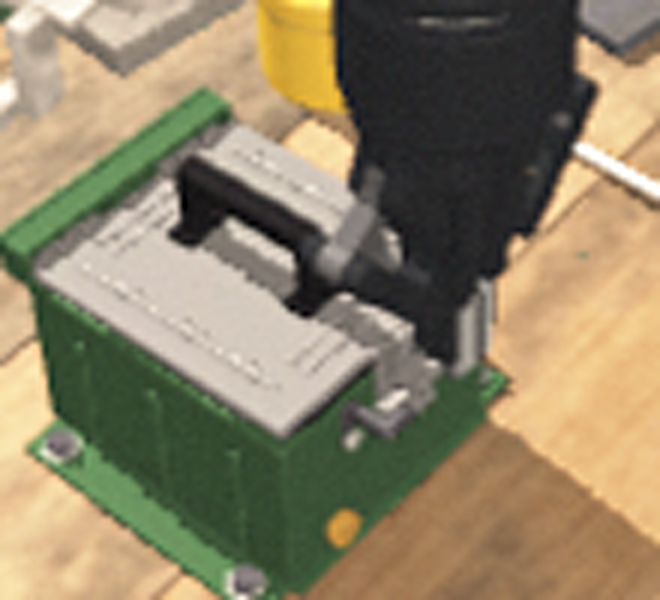

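Request:
{"method": "arm_command", "body": {
  "deltas": [
    [[0.1,0,-0.1],[0,0,0],0],
    [[0.05,0,-0.2],[0,0,0],0]
  ]
}}

```text
clock: 7.55
position: [0.4303, 0.0516, 0.2803]
tool_rot: [3.141, 0.003, -0.032]
force: [-10.6, 1.4, 5.5]
grip_width: 0.0003
finger_force: 5.3
```

Request:
{"method": "arm_command", "body": {
  "deltas": [
    [[0.05,0,-0.2],[0,0,0],0],
    [[0,0,-0.2],[0,0,0],0]
  ]
}}

```text
clock: 7.75
position: [0.4308, 0.0516, 0.2844]
tool_rot: [3.141, 0.003, -0.032]
force: [-9.6, 0.6, 3.2]
grip_width: 0.0002
finger_force: 5.0
```

Request:
{"method": "arm_command", "body": {
  "deltas": [
    [[0.05,0,-0.2],[0,0,0],0],
    [[0.05,0,-0.2],[0,0,0],0],
    [[0,0,-0.2],[0,0,0],0]
  ]
}}

```text
clock: 8.05
position: [0.4317, 0.0515, 0.2903]
tool_rot: [3.141, 0.003, -0.032]
force: [-9.6, 0.2, 1.1]
grip_width: -0.0001
finger_force: 4.7
```

Run:
```python
from h import *
np.set_printoptions(precision=4,suppress=True)
s=bot.grab_frame("scene");o=bot.observe();print(o["position"],o["force"])
for f in (s,):
  for n in ("cover_front","cover_handle","tab_edge"): print(n,[(np.round(q["at"],1),round(q["p"],2)) for q in bot.mark_of(n,f)[:1]])
print(proj(s,[[.4545,.108,.08],[.4545,.108,.095]]))
cv2.imwrite("pics/f.png",cv2.resize(s["frame"][190:290,250:360],None,fx=6,fy=6,interpolation=2)[:,:,::-1])
```

```text
[0.4318 0.0515 0.2906] [-9.2781  0.7478  1.3502]
cover_front [(array([318.5, 237.6]), 0.69)]
cover_handle [(array([293.8, 226.5]), 0.84)]
tab_edge [(array([319.7, 238.6]), 0.61)]
[[298.73   266.9582]
 [298.3854 262.3027]]
```

View pics/f.png

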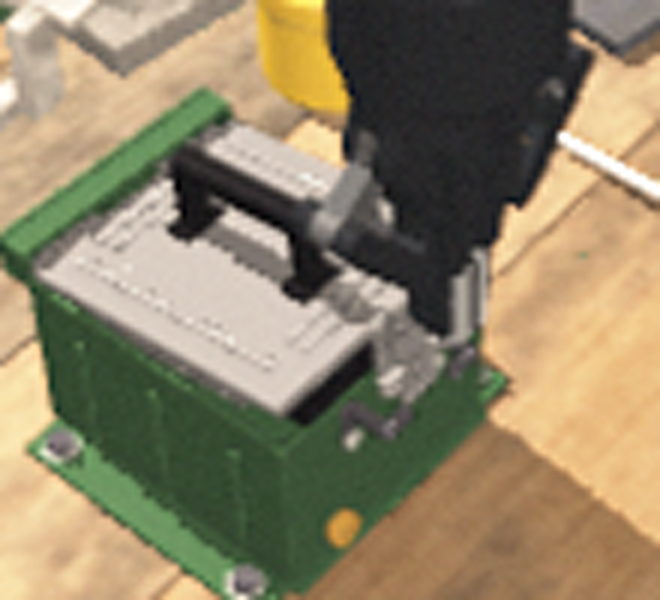

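Cover front has risen (plate corner at (287,415), dark gap below it). A bit more lift, then withdraw.

Request:
{"method": "arm_command", "body": {
  "deltas": [
    [[0,0,-0.2],[0,0,0],0],
    [[0,0,-0.2],[0,0,0],0],
    [[0,0,-0.2],[0,0,0],0]
  ]
}}

```text
clock: 8.55
position: [0.4319, 0.0515, 0.2964]
tool_rot: [3.141, 0.003, -0.032]
force: [-7.5, 0.4, 1.3]
grip_width: -0.0001
finger_force: 4.0
```

Request:
{"method": "arm_command", "body": {
  "deltas": [
    [[-0.3,0,0],[0,0,0],0],
    [[-0.7,0,0],[0,0,0],0],
    [[-1.5,0,0],[0,0,0],0],
    [[0,0,0],[0,0,0],0]
  ]
}}

```text
clock: 8.95
position: [0.4066, 0.0523, 0.2967]
tool_rot: [3.141, 0.0, -0.032]
force: [-0.6, -0.3, -0.8]
grip_width: -0.0001
finger_force: 0.0
```

Run:
```python
from h import *
np.set_printoptions(precision=4,suppress=True)
s=bot.grab_frame("scene");t=bot.grab_frame("top");o=bot.observe();print(o["position"],o["force"])
for n in ("cover","cover_front","cover_handle","tab_edge","hood"):
  a,b=bot.mark_of(n,s)[:1],bot.mark_of(n,t)[:1]
  print(n,[(np.round(q["at"],1),round(q["p"],2)) for q in a+b],tri([(s,a[0]["at"]),(t,b[0]["at"])]) if a and b else "")
a=cv2.resize(s["frame"][190:290,250:360],None,fx=5,fy=5,interpolation=2);b=cv2.resize(t["frame"][165:265,245:300],None,fx=5,fy=5,interpolation=2)
cv2.imwrite("pics/g.png",np.hstack([a,b])[:,:800,::-1])
```

```text
[0.408  0.0524 0.2969] [ 0.2934 -0.4757 -0.3352]
cover [(array([290.4, 232.9]), 0.59)] 
cover_front [(array([315.1, 250.4]), 0.88), (array([270.3, 230.7]), 0.93)] [0.4563 0.0584 0.0868]
cover_handle [(array([294.4, 260.2]), 0.69), (array([274.5, 201.1]), 0.6)] [ 0.5357  0.056  -0.0054]
tab_edge [(array([321., 240.]), 0.65), (array([271.3, 236.7]), 0.79)] [0.4415 0.0524 0.1238]
hood [(array([266.9, 215.8]), 0.8), (array([275.2, 173.4]), 0.96)] [0.6033 0.0517 0.0972]
```

View pics/g.png

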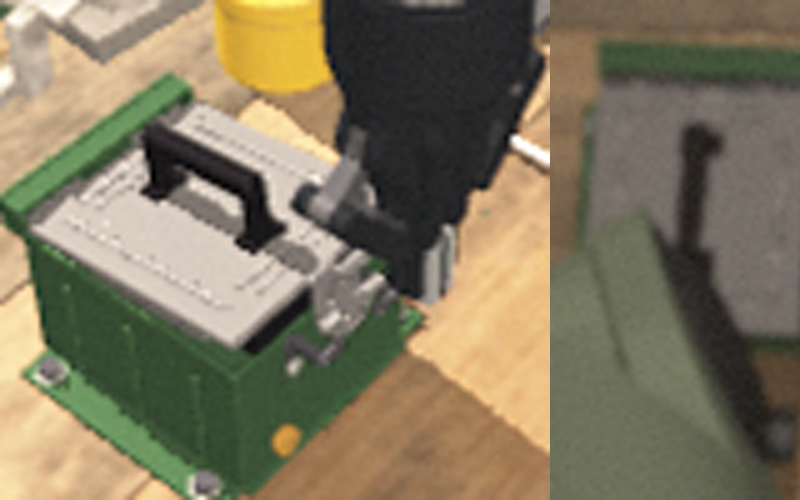

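Picture: the tab is free, the front plate edge stands well up (gap at (290,320)) and the hand is clear. Now over to the handle.

Request:
{"method": "arm_command", "body": {
  "deltas": [
    [[0,0,-3],[0,0,0],5],
    [[0,0,-3],[0,0,0],5],
    [[3,0,0],[0,0,0],5],
    [[4,0,0],[0,0,0],5],
    [[3,0,0],[0,0,0],5],
    [[1.65,0,0],[0,0,0],5],
    [[0,0,2],[0,0,0],5],
    [[0,0,0],[0,0,0],5]
  ]
}}

```text
clock: 10.35
position: [0.5239, 0.0485, 0.3348]
tool_rot: [3.141, 0.003, -0.032]
force: [-1.0, -0.7, 0.4]
grip_width: 0.0502
finger_force: 0.0
```

Run:
```python
from h import *
np.set_printoptions(precision=4,suppress=True)
s=bot.grab_frame("scene");o=bot.observe();print(o["position"],o["force"],o["grip_width"])
a=bot.mark_of("cover_handle",s)[:1];print(a, proj(s,[[.4905,.05,.125],[.5245,.049,.122],[.558,.048,.1185]]))
cv2.imwrite("pics/i.png",cv2.resize(s["frame"][180:280,240:360],None,fx=6,fy=6,interpolation=2)[:,:,::-1])
```

```text
[0.5238 0.0486 0.3359] [-1.0897 -0.1244 -0.3101] 0.05011810906156742
[{'at': [289.1, 221.8], 'p': 0.71}] [[303.0582 228.3419]
 [291.6776 222.1742]
 [281.0097 216.5527]]
```

View pics/i.png

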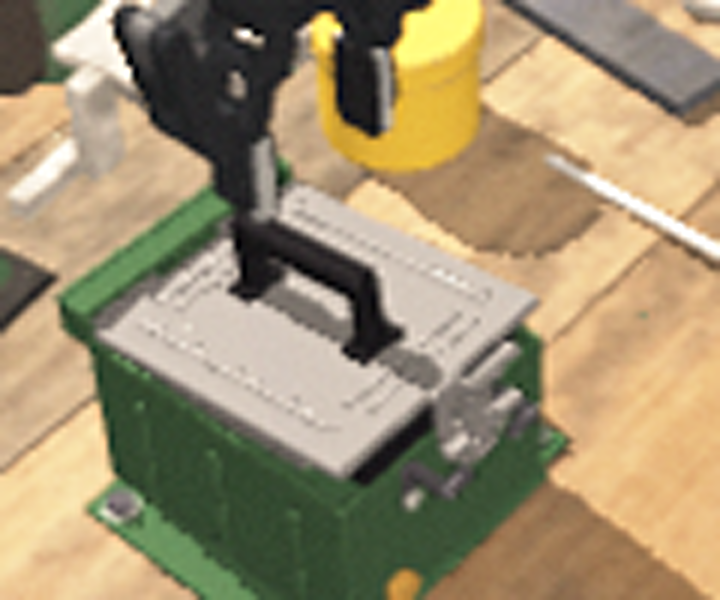

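Request:
{"method": "arm_command", "body": {
  "deltas": [
    [[0,0,2],[0,0,0],5],
    [[0,0,2],[0,0,0],5],
    [[0,0,1],[0,0,0],5],
    [[0,0,0.5],[0,0,0],5],
    [[0,0,0],[0,0,0],5]
  ]
}}

```text
clock: 10.95
position: [0.5243, 0.0487, 0.2819]
tool_rot: [3.142, 0.0, -0.032]
force: [-0.3, -1.3, 1.4]
grip_width: 0.05
finger_force: 0.0
```

Request:
{"method": "arm_command", "body": {
  "deltas": [
    [[0,0,0],[0,0,0],1.6],
    [[0,0,0],[0,0,0],1.2],
    [[0,0,0],[0,0,0],0.9],
    [[0,0,0],[0,0,0],0.9]
  ],
  "newtons": 20
}}

```text
clock: 11.35
position: [0.5244, 0.0498, 0.2825]
tool_rot: [-3.14, -0.001, -0.031]
force: [-1.7, 7.4, 4.6]
grip_width: 0.0115
finger_force: 23.7
```

Request:
{"method": "arm_command", "body": {
  "deltas": [
    [[0,-0.15,-0.1],[0,0,0],0.5],
    [[0,0,0],[0,0,0],0.5]
  ],
  "newtons": 40
}}

```text
clock: 11.55
position: [0.5244, 0.0504, 0.283]
tool_rot: [-3.141, -0.0, -0.032]
force: [0.1, 4.2, 0.9]
grip_width: 0.0107
finger_force: 43.9
```

Request:
{"method": "arm_command", "body": {
  "deltas": [
    [[0,-0.2,0],[0,0,0],0.5],
    [[-0.15,0,0],[0,0,0],0.5],
    [[-0.15,0,0],[0,0,0],0.5]
  ]
}}

```text
clock: 11.85
position: [0.5214, 0.0521, 0.2828]
tool_rot: [-3.142, -0.001, -0.032]
force: [1.6, 0.3, 0.1]
grip_width: 0.0109
finger_force: 43.8
```

Request:
{"method": "arm_command", "body": {
  "deltas": [
    [[-0.2,0,0],[0,0,0],0.5],
    [[-0.2,0,0],[0,0,0],0.5]
  ]
}}

```text
clock: 12.05
position: [0.5174, 0.0523, 0.2829]
tool_rot: [-3.141, -0.001, -0.032]
force: [4.4, 0.0, 2.0]
grip_width: 0.0108
finger_force: 43.9
```

Request:
{"method": "arm_command", "body": {
  "deltas": [
    [[-0.2,0,0],[0,0,0],0.5],
    [[-0.2,0,0],[0,0,0],0.5],
    [[-0.2,0,0],[0,0,0],0.5]
  ]
}}

```text
clock: 12.35
position: [0.5112, 0.0525, 0.2828]
tool_rot: [-3.142, -0.0, -0.032]
force: [3.6, -0.7, 0.7]
grip_width: 0.0111
finger_force: 43.9
```

Request:
{"method": "arm_command", "body": {
  "deltas": [
    [[-0.2,0,0],[0,0,0],0.5],
    [[-0.2,0,0],[0,0,0],0.5],
    [[-0.2,0,0],[0,0,0],0.5],
    [[-0.2,0,0],[0,0,0],0.5]
  ]
}}

```text
clock: 12.75
position: [0.5032, 0.0528, 0.2827]
tool_rot: [3.142, 0.0, -0.032]
force: [3.3, 0.2, 1.1]
grip_width: 0.011
finger_force: 43.9
```

Request:
{"method": "arm_command", "body": {
  "deltas": [
    [[0,0,-0.2],[0,0,0],0.5],
    [[0,0,-0.3],[0,0,0],0.5],
    [[0,0,-0.4],[0,0,0],0.5]
  ]
}}

```text
clock: 13.05
position: [0.5031, 0.0527, 0.2917]
tool_rot: [3.141, 0.001, -0.032]
force: [0.3, -0.8, -3.1]
grip_width: 0.0107
finger_force: 43.4
```

Request:
{"method": "arm_command", "body": {
  "deltas": [
    [[0,0,-0.8],[0,0,0],0.5],
    [[0,0,-1.5],[0,0,0],0.5],
    [[0,0,-2],[0,0,0],0.5],
    [[0,0,-2],[0,0,0],0.5],
    [[0,0,0],[0,0,0],0.5]
  ]
}}

```text
clock: 13.55
position: [0.5038, 0.0529, 0.3572]
tool_rot: [-3.141, -0.004, -0.032]
force: [-0.0, 0.7, -3.0]
grip_width: 0.0108
finger_force: 43.5
```

Request:
{"method": "arm_command", "body": {
  "deltas": [
    [[0,-1,0],[0,0,0],0.5],
    [[0,-2,0],[0,0,0],0.5],
    [[0,-3,0],[0,0,0],0.5],
    [[0,-3,0],[0,0,0],0.5],
    [[0,-3,0],[0,0,0],0.5],
    [[0,-3,0],[0,0,0],0.5],
    [[0,-1.5,0.5],[0,0,0],0.5],
    [[0,-0.7,1.5],[0,0,0],0.5],
    [[0,0,2],[0,0,0],0.5],
    [[0,0,2],[0,0,0],0.5],
    [[0,0,1.5],[0,0,0],0.5],
    [[0,0,1],[0,0,0],0.5],
    [[0,0,0.5],[0,0,0],0.5],
    [[0,0,0],[0,0,0],0.5]
  ]
}}

```text
clock: 14.95
position: [0.5088, 0.2244, 0.2639]
tool_rot: [3.141, 0.001, -0.033]
force: [1.0, 0.0, -2.7]
grip_width: 0.0108
finger_force: 43.4
```

Run:
```python
from h import *
np.set_printoptions(precision=4,suppress=True)
s=bot.grab_frame("scene");o=bot.observe();print(o["position"],o["force"],o["moment"],o["grip_width"])
cv2.imwrite("pics/j.png",cv2.resize(s["frame"][180:330,190:360],None,fx=4,fy=4,interpolation=2)[:,:,::-1])
```

```text
[0.509  0.2245 0.2646] [-0.0604 -0.2623 -2.3808] [ 0.0409 -0.0177  0.0141] 0.010769390718789004
```

View pics/j.png

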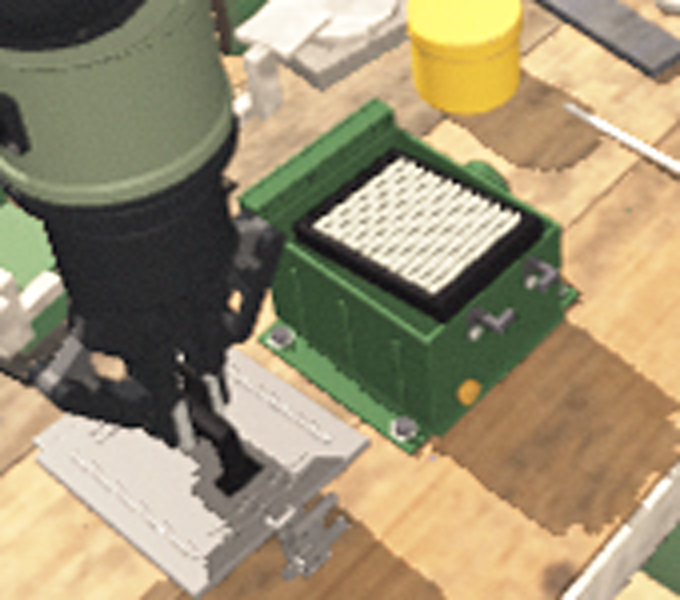

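The cover hangs level beside the box, with the filter exposed. Lower it.

Request:
{"method": "arm_command", "body": {
  "deltas": [
    [[0,0,1.5],[0,0,0],0.5],
    [[0,0,1],[0,0,0],0.5],
    [[0,0,0.5],[0,0,0],0.5],
    [[0,0,0.2],[0,0,0],0.5],
    [[0,0,0.2],[0,0,0],0.5],
    [[0,0,0.2],[0,0,0],0.5]
  ]
}}

```text
clock: 15.6
position: [0.509, 0.2247, 0.2288]
tool_rot: [-3.141, -0.0, -0.032]
force: [0.3, 0.3, -3.7]
grip_width: 0.0112
finger_force: 43.4
```

Request:
{"method": "arm_command", "body": {
  "deltas": [
    [[0,0,0.2],[0,0,0],0.5],
    [[0,0,0.2],[0,0,0],0.5],
    [[0,0,0.2],[0,0,0],0.5]
  ]
}}

```text
clock: 15.9
position: [0.5089, 0.2247, 0.2227]
tool_rot: [-3.141, -0.0, -0.032]
force: [0.1, -0.2, -3.3]
grip_width: 0.0109
finger_force: 43.4
```

Request:
{"method": "arm_command", "body": {
  "deltas": [
    [[0,0,0.2],[0,0,0],0.5],
    [[0,0,0.2],[0,0,0],0.5]
  ]
}}

```text
clock: 16.1
position: [0.5089, 0.2247, 0.2185]
tool_rot: [-3.142, -0.0, -0.032]
force: [0.7, 0.4, -2.3]
grip_width: 0.0111
finger_force: 43.4
```

Request:
{"method": "arm_command", "body": {
  "deltas": [
    [[0,0,0.15],[0,0,0],0.5],
    [[0,0,0.15],[0,0,0],0.5]
  ]
}}

```text
clock: 16.3
position: [0.5089, 0.2247, 0.2156]
tool_rot: [3.142, 0.0, -0.032]
force: [0.1, 0.1, -3.4]
grip_width: 0.0108
finger_force: 43.4
```

Request:
{"method": "arm_command", "body": {
  "deltas": [
    [[0,0,0.15],[0,0,0],0.5],
    [[0,0,0.15],[0,0,0],0.5]
  ]
}}

```text
clock: 16.5
position: [0.5089, 0.2247, 0.2126]
tool_rot: [-3.142, -0.0, -0.032]
force: [-1.1, 0.8, -1.3]
grip_width: 0.011
finger_force: 43.5
```

Request:
{"method": "arm_command", "body": {
  "deltas": [
    [[0,0,0.1],[0,0,0],0.5],
    [[0,0,0.1],[0,0,0],0.5]
  ]
}}

```text
clock: 16.7
position: [0.5084, 0.2249, 0.211]
tool_rot: [3.141, 0.001, -0.032]
force: [-12.3, -1.7, 19.4]
grip_width: 0.0111
finger_force: 46.3
```

Request:
{"method": "arm_command", "body": {
  "deltas": [
    [[0,0,0.1],[0,0,0],0.5],
    [[0,0,0],[0,0,0],0.5]
  ]
}}

```text
clock: 16.9
position: [0.5083, 0.2251, 0.2108]
tool_rot: [3.141, 0.0, -0.032]
force: [-13.6, -2.6, 28.3]
grip_width: 0.0112
finger_force: 47.5
```

Request:
{"method": "arm_command", "body": {
  "deltas": [
    [[0,0,-0.2],[0,0,0],0.5],
    [[0,0,0],[0,0,0],0.5]
  ]
}}

```text
clock: 17.1
position: [0.5089, 0.2248, 0.2121]
tool_rot: [-3.141, -0.0, -0.032]
force: [-3.1, 1.0, 2.5]
grip_width: 0.011
finger_force: 44.2
```

Request:
{"method": "arm_command", "body": {
  "deltas": [
    [[0,0,0],[0,0,0],1.1],
    [[0,0,0],[0,0,0],1.4],
    [[0,0,0],[0,0,0],2.5],
    [[0,0,0],[0,0,0],4.5],
    [[0,0,0],[0,0,0],4.5]
  ],
  "newtons": 20
}}

```text
clock: 17.6
position: [0.509, 0.2246, 0.2116]
tool_rot: [3.142, -0.0, -0.032]
force: [0.2, -0.2, 0.5]
grip_width: 0.0449
finger_force: 0.0
```

Request:
{"method": "arm_command", "body": {
  "deltas": [
    [[0,0,-1],[0,0,0],4.5],
    [[0,0,-2],[0,0,0],4.5],
    [[0,0,-4],[0,0,0],4.5],
    [[0,0,-4],[0,0,0],4.5],
    [[0,0,-3],[0,0,0],4.5],
    [[0,0,0],[0,0,0],4.5]
  ]
}}

```text
clock: 18.2
position: [0.5095, 0.2251, 0.3563]
tool_rot: [-3.139, -0.006, -0.032]
force: [0.1, 0.2, -0.2]
grip_width: 0.0445
finger_force: 0.0
```

Run:
```python
from h import *
np.set_printoptions(precision=4,suppress=True)
s=bot.grab_frame("scene");t=bot.grab_frame("top");o=bot.observe();print(o["clock"],o["position"],o["force"],o["grip_width"])
cv2.imwrite("pics/k.png",cv2.resize(s["frame"][160:330,190:400],None,fx=3.5,fy=3.5,interpolation=2)[:,:,::-1])
for n in ("cover","cover_front","cover_handle","adjustable","driver_flat","grease_pot"):
  a,b=bot.mark_of(n,s)[:1],bot.mark_of(n,t)[:1]
  print(n,[(np.round(q["at"],1),round(q["p"],2)) for q in a+b],tri([(s,a[0]["at"]),(t,b[0]["at"])]) if a and b else "")
```

```text
18.3 [0.5088 0.2246 0.3526] [-0.9563 -0.5252 -0.6947] 0.04526650373063792
cover [(array([246.4, 309.4]), 0.9), (array([210.9, 209.6]), 0.71)] [0.5109 0.2252 0.0133]
cover_front [(array([266.7, 329.5]), 0.61), (array([210. , 236.1]), 0.57)] [0.4433 0.2276 0.0107]
cover_handle [(array([239.3, 298.3]), 0.59), (array([205.9, 213.3]), 0.91)] [0.5022 0.2306 0.0661]
adjustable [(array([393.7, 190.3]), 0.7), (array([415.6, 229.9]), 0.86)] [ 0.4714 -0.3188  0.0033]
driver_flat [(array([359.3, 222.1]), 0.83), (array([349.6, 234. ]), 0.68)] [ 0.4628 -0.1397  0.0143]
grease_pot [(array([305.3, 199. ]), 0.9), (array([345.5, 169. ]), 0.88)] [ 0.6371 -0.1258  0.0104]
```

View pics/k.png

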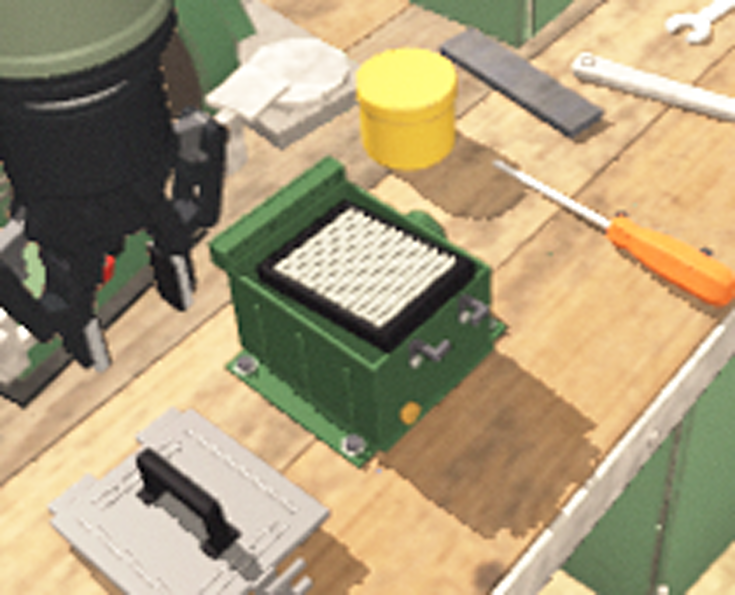

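The cover lies handle up on the bare bench left of the box. The hand is clear, and the tools and tin haven't moved.

```bash
python3 -c "
from workcell import bot
print(bot.job_done())"
```

```text
the job is handed in; nothing more can be done
None
```

The cover is off and lying handle up on the bare bench left of the box, with the tools and tin left where they were; the job was handed in at about 18 s, and no verdict came back. Peak readings were about 11 N pressing the tab and 28 N briefly as the cover touched the bench.

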